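# Cull the short bottle, then hold the case lid under its balance point

### The arm

A 6-joint arm with a two-finger parallel gripper is mounted at the origin on the work surface. World frame = base frame: x ahead of the robot, y to its left, z up, the work surface at z = 0. Lengths are in m, angles in degrees, forces in N, time in s.
With the tool pointing down it reaches from about 0.35 to 0.875 m from the base axis. Payload 4.2 kg.
Tool frame: the origin (TCP) lies on the centre line of the jaws, within the pads' length; the fingertips stand 17 mm ahead of it and the grasp point (between the pads) lies 2 mm behind it; z points along the fingers, y is the direction in which the jaws open and shut (so a half turn about z gives the same grasp; the last joint's range is limited). The gripper opens to 87 mm and grips with 3 to 60 N. Pads are 19 mm wide; open, the fingers measure 117 mm over their backs; the gripper's body (75 mm by 190 mm) begins 51 mm behind the grasp point.
Start: joints at [80.306, 22.042, 0.453, 0, -68.411, -14.817], TCP at [0.259, 0.569, 0.24] pointing down, gripper open.
Joint ranges: [-179.83, 179.83], [-69.29, 118.12], [-61.27, 80.66], [-181.25, 117.63], [-171.15, -9.14], [-177.46, 177.46]. Speed limits (degrees/s): [159.86, 159.86, 180, 180, 180, 180].

### API

Orientations are given as a 3x3 rotation matrix whose columns are the frame's x, y, z axes.
In Python, from station import * gives the robot as it stands.
- The arm moves only by the tool play_rows, never from a script. Its argument "targets" is a list that holds one entry, the list of rows, each a list of 5 numbers: the closure, from 0 (fully open) to 1 (shut), then the shift along the world's x, y, z in m, then the turn about the world's z in rad. In form: [[[gripper, x, y, z, twist], ...]]. A call has 1 to 5 rows; each row is the pose to reach, as a shift and turn from the pose commanded when the call began; what a row does not reach only later rows make up. A row lasts 1/12 s, in which the tool goes at most 41.7 mm and 7.16 degrees, less where a joint would pass 70% of its speed; a pose out of reach is approached as far as the arm can. A call with a gripper value outside its range is refused whole. The fingers move at their own pace and stop on an object; the grip force is fixed at half the most. Time passes only in rows, so rows that repeat a pose let the fingers close. It gives the time, the measured TCP pose, the force and the opening at its end, in the units of the state.
- sense(): the state, without advancing time (a new reading comes with each control period).
- capture(name): name is "scene" or "top"; returns the picture (480x640x3 uint8, blue, green, red); there is no depth.
- get_calibration(name): a dict with "camera_matrix" (3x3 intrinsics, pixels), "D" ([k1, k2, p1, p2, k3] as OpenCV has them; the pictures are not rectified), "T" (4x4, takes a point from camera to world coordinates). Camera axes: x right, y up, looking along -z (the intrinsics and any distortion apply to the point x, -y, -z); pixel columns grow to the right and rows downward; lengths in m; the calibration is good to about 2 mm. A picture is of the moment at which its call begins. get_calibration takes no time and is no camera call.
- finish_job(): hands the job in, once; it reports no verdict.
The state is a dict: "time_s": time; "joints": joint angles; "joint_velocities": joint speeds; "effort": joint torques, N m; "tcp_pos": TCP position; "ee_rot": TCP orientation; "wrist_force": force on the tool from outside, world axes, zero at the start; "moment": the same for the moment, N m; "gripper_width": opening from 0.0 (shut) to 1.0 (fully open).
Only numpy, scipy, OpenCV 4.12 (cv2) and the standard library are available. Lean on these libraries where they do the work, as an engineer would, in place of code of your own. Each camera call takes 0.05 s, during which the arm holds its last target. There are 200 camera calls.

### The job

Take the one short bottle out of the batch of four on the cork board and stand it upright in the red reject tray, leaving the matching bottles and everything else in place. Then, so that the matching bottles can be stocked, grip the black bar of the display case's sprung lid, raise the lid clearly past its balance point (about 55 degrees up, at the red bead on the brass quadrant) without running it up to its stop, and ease it back to about 5 to 9 degrees below that point (over the quadrant's green stretch). Finish there with the bar still held in the gripper: the job ends holding.

Things in the scene. Friction and masses are not known exactly. Their poses are not given: they have to be found in the camera images.
- lid (a joint): hinge angle of the case's clear sprung lid, rad: 0 shut and flat, grows as the front edge rises, stop at 1.45. Balance point 0.96: below it the lid falls shut when let go, above it the spring carries it on to its stop. About 1.5 N of lift at the bar raises it from shut, less as it rises.
- case_hinge (a point): middle of the lid's hinge axis, on the far upper edge of the fixed display case, 100 mm above the table. Axes are the case's (it may be yawed): x from its front to its back, y along the hinge, z up. The case (clear walls) is 170 mm deep (x), 220 mm wide (y), 100 mm high; the lid is 8 mm thick, its mid-plane through the hinge.
- lid_bar (a point): lid's black round pull bar, 12 mm thick, 130 mm long along the hinge, on two 8 mm arms 61 mm either side of its middle. Origin: middle of its axis, 215 mm from the hinge axis in the lid's mid-plane, 45 mm in front of the lid's edge. At lid angle a it is at hinge + 215 mm x (-cos a along the case's x, sin a up). It turns with the lid and can turn between the fingers.
- bead (a point): red bead at the balance angle (0.96 rad) on the thin fixed brass quadrant, 85 mm radius about the hinge axis, that stands on the case's +y side; the green stretch below it spans 0.76 to 0.92 rad.
- bottle_short_center (a point): centre (half-way up) of the short bottle: round, clear green glass with paper label and black cap, 34 mm diameter, 56 mm high, about 50 g; body full width up to 35 mm above its foot, cap 24 mm across. z axis up through the cap.
- tray: red reject tray, fixed, 120 mm square outside, walls 4 mm thick and 18 mm high. Origin at the centre of its underside; its inner floor is 4 mm above; x and y along its sides.
- board: cork board, fixed, 170 mm square and 8 mm thick, that carries the batch. Origin at the centre of its underside; x and y along its sides. The four bottles stand in a 2 x 2 grid along these sides, about 85 mm apart, any bottle in any place.
- bottle_a_center (a point): centre of a matching bottle (leave it alone): as the short one in look and diameter, but 84 mm high, so its centre is 14 mm higher.
- bottle_b_center (a point): centre of a matching bottle (leave it alone): as the short one in look and diameter, but 84 mm high, so its centre is 14 mm higher.
- bottle_c_center (a point): centre of a matching bottle (leave it alone): as the short one in look and diameter, but 84 mm high, so its centre is 14 mm higher.
- dropper_a: amber bottle, 40 mm diameter, 85 mm high, a bystander; origin under its centre
- dropper_b: amber bottle like the other, a bystander
- carton: white carton 70 x 70 x 140 mm, a bystander; origin under its centre
- strip_cup: white cup, 70 mm across, 80 mm high, a bystander; origin under its centre
Mind the look-alikes: they are no part of the job. Of the things that look like the tray, the smaller one is meant. Leave any pink look-alike of the part that bears bottle_short_center alone.

How it is judged:
By the outcome, as a careful person would: the job done as asked, in the order asked, and still so for the second after the job is handed in, while the arm keeps its last pose, push and grip.
It also fails if it takes over 58 s, if anything falls off the work surface, if the arm or the gripper's body presses on something with over 40 N, if the wrist force passes 120 N, or if a joint passes its speed limit or range.

## Working session

There is one attempt and no reset: what is moved stays moved. The work goes in short steps, Python scripts to look and compute and a tool call to move; the robot and the scene stay as the last step left them, time stands still between calls to the robot, and variables do not carry over. Pictures are saved under pics/ and viewed, on a budget of 10 in all, crops included, one or two more only if the job needs it, and the job is handed in when it is done.

Besides the shell and the picture viewer there is one more tool, called after "Call:" as name(argument=value, ...), one argument or row to a line, values as JSON. play_rows: Moves the arm, as the interface text tells. Its arguments: {"type":"object","properties":{"targets":{"type":"array","items":{"type":"array","items":{"type":"array","items":{"type":"number"}}}}},"required":["targets"]}

```bash
mkdir -p pics; python3 - <<'E'
from station import *
import cv2
for n in("scene","top"):
    cv2.imwrite(f"pics/{n}0.png",capture(n)); c=get_calibration(n); print(n,c)
s=sense(); print(s)
E
```

```text
scene {'camera_matrix': array([[576.75781729,   0.        , 315.34649272],
       [  0.        , 576.75781729, 240.13393816],
       [  0.        ,   0.        ,   1.        ]]), 'D': array([-0.08117119,  0.        ,  0.        ,  0.        ,  0.        ]), 'T': array([[-0.13102314, -0.77199814,  0.62197412,  1.41552455],
       [ 0.99131357, -0.09479722,  0.09116414,  0.15762026],
       [-0.01141713,  0.628516  ,  0.77771286,  1.28598226],
       [ 0.        ,  0.        ,  0.        ,  1.        ]])}
top {'camera_matrix': array([[557.92263253,   0.        , 319.92701941],
       [  0.        , 557.92263253, 242.13471784],
       [  0.        ,   0.        ,   1.        ]]), 'D': array([0.00725314, 0.        , 0.        , 0.        , 0.        ]), 'T': array([[ 0.0033371 ,  0.99228478, -0.12393458,  0.33392145],
       [-0.99998571,  0.00279372, -0.0045579 , -0.00928249],
       [-0.0041765 ,  0.12394801,  0.99227992,  1.43004979],
       [ 0.        ,  0.        ,  0.        ,  1.        ]])}
{'time_s': 0.1, 'joints': array([ 8.03058471e+01,  2.20848466e+01,  3.89131278e-01, -2.38796684e-02,
       -6.84116116e+01, -1.48158995e+01]), 'joint_velocities': array([-0.02942762, -0.20266166,  0.22044275,  0.14006484,  0.03248643,
       -0.09256686]), 'effort': array([ 3.69696670e-05, -3.91691279e+01,  1.87936825e+01,  4.23201397e+00,
        1.34361113e-02, -7.22034997e-05]), 'tcp_pos': array([0.25907122, 0.5682329 , 0.23859899]), 'ee_rot': array([[ 9.09824759e-01, -4.14992075e-01, -6.97430326e-04],
       [-4.14992648e-01, -9.09823021e-01, -1.78117112e-03],
       [ 1.04633731e-04,  1.90998204e-03, -9.99998171e-01]]), 'wrist_force': array([ 0.27006547, -0.61435007,  0.43099311]), 'moment': array([ 0.0778354 , -0.01836497, -0.00224111]), 'gripper_width': 1.001986606720945}
```

View pics/scene0.png

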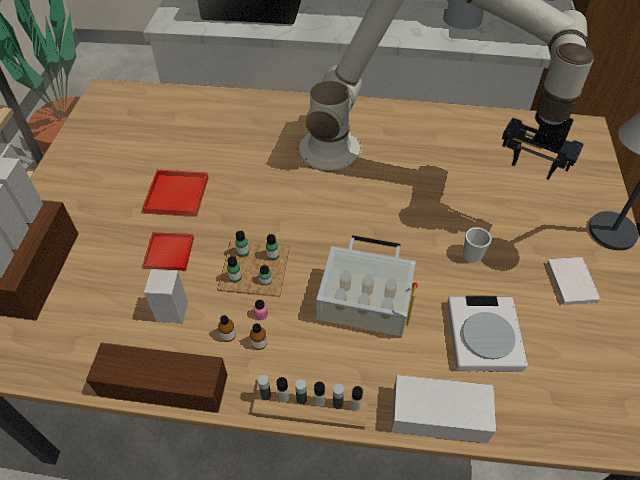

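View pics/top0.png

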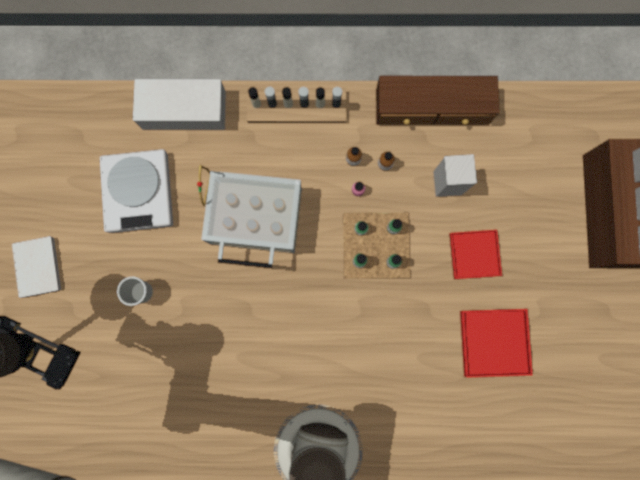

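The scene view shows the short bottle at about (265,275), with the case centred at (367,290) and the bar at (375,241). The small tray is at (168,251). The top view shows the short bottle at (362,228), the small tray at (476,254) and the bar at (245,264). Next I'll zoom in to measure.

```bash
cat > h.py <<'E'
import numpy as np,cv2
from station import *
def ray(n,px):
    c=get_calibration(n);p=cv2.undistortPoints(np.array([[px]],float),c["camera_matrix"],c["D"])[0,0]
    T=c["T"];return T[:3,3],T[:3,:3]@np.array([p[0],-p[1],-1.])
def atz(n,px,z):
    o,d=ray(n,px);return o+d*(z-o[2])/d[2]
def tri(a,b):
    A=np.zeros((3,3));B=np.zeros(3);L=[]
    for n,px in(("scene",a),("top",b)):
        o,d=ray(n,px);d=d/np.linalg.norm(d);P=np.eye(3)-np.outer(d,d);A+=P;B+=P@o;L.append((o,P))
    x=np.linalg.solve(A,B);return x,[np.linalg.norm(P@(x-o)) for o,P in L]
def proj(n,X):
    c=get_calibration(n);T=c["T"];p=(np.atleast_2d(X)-T[:3,3])@T[:3,:3]
    q=np.c_[p[:,0],-p[:,1],-p[:,2]]
    return cv2.projectPoints(q,np.zeros(3),np.zeros(3),c["camera_matrix"],c["D"])[0][:,0]
E
python3 - <<'E'
import cv2,numpy as np
t=cv2.imread("pics/top0.png");s=cv2.imread("pics/scene0.png")
def cr(i,x,y,w,h,k): return cv2.resize(i[y:y+h,x:x+w],None,fx=k,fy=k,interpolation=cv2.INTER_CUBIC)
cv2.imwrite("pics/a.png",np.vstack([np.hstack([cr(t,190,160,133,115,3),cr(t,335,205,133,115,3)[:, :399]]),cr(s,218,225,200,63,3.99)[:251,:798]]))
cv2.imwrite("pics/b.png",cr(t,190,155,120,120,5))
E
```

```text
(no output)
```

View pics/a.png

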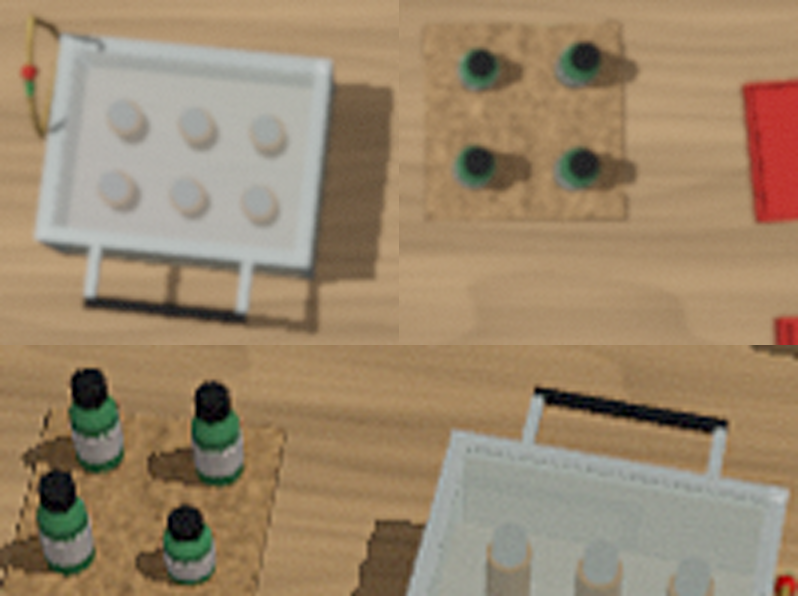

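The zoomed crops confirm the short bottle: its cap is at top pixel (362,226) and scene pixel (265,268). The bar ends are at top (218,261) and (272,266), and scene (352,237) and (400,246).

```bash
python3 - <<'E'
from h import *
np.set_printoptions(precision=4,suppress=True)
print("bar -y/+y",tri((352.3,237),(272,266)),tri((400,245.6),(218,260.7)))
b1=atz("top",(272,266),.1);b2=atz("top",(218,260.7),.1);print(b1,b2,(b1+b2)/2)
for n,a,b in(("short",(264.6,267.6),(362,225.7)),):print(n,tri(a,b))
for p,z in(((362,225.7),.064),((396,224.5),.092),((361.7,258.3),.092),((395.5,259),.092)):print("cap top",atz("top",p,z))
for p in((210.7,172.3),(300,180),(202.7,240),(295,250)):print("lid",atz("top",p,.104))
for p in((200,184),):print("bead top",atz("top",p,.17))
print("bead",tri((415,285),(199.5,184)))
t=cv2.imread("pics/top0.png");r=cv2.inRange(t.astype(int),(0,0,110),(70,70,255))
n,l,st,c=cv2.connectedComponentsWithStats(r)
for i in range(1,n):
    if st[i,4]>300:
        q=cv2.boxPoints(cv2.minAreaRect(np.argwhere(l==i)[:,::-1].astype(np.float32)));print(st[i],c[i]);P=np.array([atz("top",p,.012) for p in q]);print(P,P.mean(0))
for p in((343,212),(410,212),(411,278),(342,277)):print("board",atz("top",p,.008))
E
```

```text
bar -y/+y (array([0.4423, 0.113 , 0.0969]), [np.float64(0.0014983125725940136), np.float64(0.0014983125725939878)]) (array([0.4549, 0.2416, 0.0958]), [np.float64(0.00013253499397484803), np.float64(0.00013253499397481515)])
[0.4422 0.1112 0.1   ] [0.4546 0.2407 0.1   ] [0.4484 0.1759 0.1   ]
short (array([ 0.5459, -0.1066,  0.063 ]), [np.float64(0.0005121541982107559), np.float64(0.0005121541982107636)])
cap top [ 0.5458 -0.107   0.064 ]
cap top [ 0.5447 -0.1875  0.092 ]
cap top [ 0.4621 -0.1038  0.092 ]
cap top [ 0.4607 -0.1851  0.092 ]
lid [0.6701 0.2633 0.104 ]
lid [0.6515 0.0457 0.104 ]
lid [0.5039 0.2779 0.104 ]
lid [0.4804 0.0564 0.104 ]
bead top [0.6257 0.2737 0.17  ]
bead (array([0.6264, 0.276 , 0.1668]), [np.float64(0.000477661789857918), np.float64(0.0004776617898580403)])
[ 450  230   52   49 2161] [475.236  254.1555]
[[ 0.535  -0.3348  0.012 ]
 [ 0.5457 -0.4581  0.012 ]
 [ 0.428  -0.4636  0.012 ]
 [ 0.4174 -0.3415  0.012 ]] [ 0.4815 -0.3995  0.012 ]
[ 461  309   71   68 4411] [495.6064 342.8127]
[[ 0.3371 -0.3573  0.012 ]
 [ 0.3433 -0.5301  0.012 ]
 [ 0.1816 -0.5282  0.012 ]
 [ 0.1753 -0.358   0.012 ]] [ 0.2593 -0.4434  0.012 ]
board [ 0.5902 -0.0621  0.008 ]
board [ 0.5907 -0.2352  0.008 ]
board [ 0.4202 -0.2349  0.008 ]
board [ 0.4222 -0.0593  0.008 ]
```

Call:
play_rows(
  targets=[
    [[0,0.0144,-0.0338,0,-0.0965],[0,0.0287,-0.0676,0,-0.193],[0,0.0431,-0.1014,0,-0.2894],[0,0.0574,-0.1352,0,-0.3859],[0,0.0718,-0.169,0,-0.482]],
  ],
)

```text
time_s: 0.52
tcp_pos: [0.3312, 0.3978, 0.2391]
ee_rot: [[0.611, -0.792, -0.001], [-0.792, -0.611, -0.001], [0.0, 0.001, -1.0]]
wrist_force: [1.4, 0.4, 0.3]
gripper_width: 0.997
```

```bash
python3 - <<'E'
from h import *
s=sense();print(s["joints"],s["ee_rot"][:,1],s["time_s"])
for n,a,b in(("carton top centre",(165,283),(460,166)),("pink",(260,304),(358,187))):print(n,tri(a,b)[0])
E
```

```text
[ 6.81983787e+01  1.16151725e+01 -1.44543219e+01 -1.06015709e-02
 -6.39872279e+01 -3.05661724e+01] [-0.7919959  -0.61052568  0.00093695] 0.5167
carton top centre [ 0.67623218 -0.32849537  0.1396259 ]
pink [ 0.64786849 -0.09952077  0.04562087]
```

Call:
play_rows(
  targets=[
    [[0,0.0144,-0.0338,0,-0.0965],[0,0.0287,-0.0676,0,-0.193],[0,0.0431,-0.1014,0,-0.2894],[0,0.0574,-0.1352,0,-0.3859],[0,0.0718,-0.169,0,-0.482]],
  ],
)

```text
time_s: 0.93
tcp_pos: [0.4029, 0.2288, 0.2394]
ee_rot: [[0.174, -0.985, -0.0], [-0.985, -0.174, -0.0], [0.0, 0.0, -1.0]]
wrist_force: [0.8, 0.3, 0.4]
gripper_width: 0.995
```

Call:
play_rows(
  targets=[
    [[0,0.0144,-0.0338,0,-0.0965],[0,0.0287,-0.0676,0,-0.193],[0,0.0431,-0.1014,0,-0.2894],[0,0.0574,-0.1352,0,-0.3859],[0,0.0718,-0.169,0,-0.482]],
  ],
)

```text
time_s: 1.35
tcp_pos: [0.4747, 0.0598, 0.2394]
ee_rot: [[-0.303, -0.953, -0.0], [-0.953, 0.303, 0.0], [0.0, 0.0, -1.0]]
wrist_force: [1.0, 1.0, -0.1]
gripper_width: 1.0
```

Call:
play_rows(
  targets=[
    [[0,0.0144,-0.0338,0,-0.0965],[0,0.0287,-0.0676,0,-0.193],[0,0.0431,-0.1014,0,-0.2894],[0,0.0574,-0.1352,0,-0.3859],[0,0.0718,-0.169,0,-0.482]],
  ],
)

```text
time_s: 1.77
tcp_pos: [0.5465, -0.1092, 0.2392]
ee_rot: [[-0.71, -0.704, -0.001], [-0.704, 0.71, 0.0], [0.0, 0.001, -1.0]]
wrist_force: [0.8, 0.1, 0.7]
gripper_width: 1.002
```

Call:
play_rows(
  targets=[
    [[0.2,0,0,-0.03,0],[0.2,0,0,-0.06,0],[0.2,0,0,-0.085,0],[0.2,0,0,-0.1,0],[0.2,0,0,-0.1,0]],
  ],
)

```text
time_s: 2.18
tcp_pos: [0.5435, -0.1075, 0.1352]
ee_rot: [[-0.708, -0.706, -0.009], [-0.706, 0.708, 0.0], [0.006, 0.007, -1.0]]
wrist_force: [-1.2, 0.3, 0.2]
gripper_width: 0.814
```

```bash
python3 - <<'E'
from h import *
s=sense();print(s["joints"],s["tcp_pos"],s["ee_rot"][:,1],s["time_s"])
t=capture("top");c=capture("scene")
f=lambda i,x,y:cv2.resize(i[y:y+140,x:x+130],None,fx=3,fy=3,interpolation=cv2.INTER_CUBIC)
cv2.imwrite("pics/c.png",np.hstack([f(t,300,150),f(c,200,200)]))
E
```

```text
[  5.53753758  21.10551107 -17.4221615   -0.08479445 -52.00001663
 -50.54192632] [ 0.54348878 -0.10751851  0.13523527] [-0.70637289  0.70780775  0.00674718] 2.1833
```

View pics/c.png

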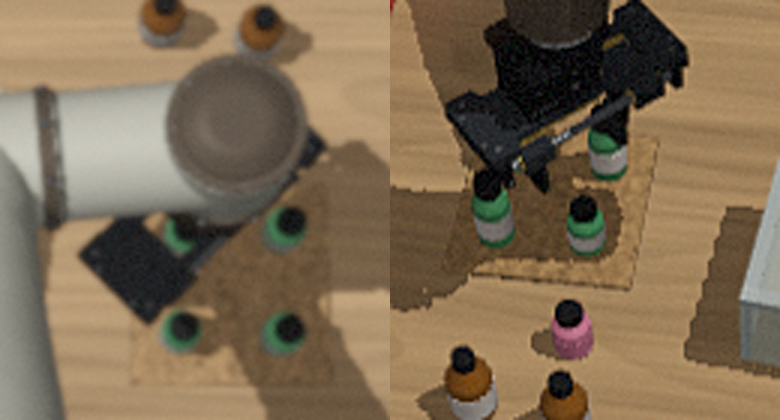

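The gripper is diagonal above the short bottle, which shows at crop positions (182,230) and (586,225). The jaws clear the neighbours, so I'll descend.

Call:
play_rows(
  targets=[
    [[0.2,0,0,-0.025,0],[0.2,0,0,-0.05,0],[0.2,0,0,-0.075,0],[0.2,0,0,-0.095,0],[0.2,0,0,-0.104,0]],
  ],
)

```text
time_s: 2.7
tcp_pos: [0.5463, -0.1072, 0.0347]
ee_rot: [[-0.707, -0.707, -0.001], [-0.707, 0.707, 0.0], [0.001, 0.001, -1.0]]
wrist_force: [-0.1, 0.4, 0.5]
gripper_width: 0.797
```

Call:
play_rows(
  targets=[
    [[0.2,0,0,0,0],[0.2,0,0,0,0],[0.2,0,0,0,0]],
  ],
)

```text
time_s: 2.95
tcp_pos: [0.5481, -0.1072, 0.0374]
ee_rot: [[-0.706, -0.708, 0.004], [-0.708, 0.706, -0.0], [-0.003, -0.003, -1.0]]
wrist_force: [-0.5, 0.3, -0.2]
gripper_width: 0.798
```

Call:
play_rows(
  targets=[
    [[0.4,0,0,0,0],[0.5,0,0,0,0],[0.55,0,0,0,0],[0.6,0,0,0,0],[0.7,0,0,0,0]],
  ],
)

```text
time_s: 3.37
tcp_pos: [0.5466, -0.1073, 0.0358]
ee_rot: [[-0.707, -0.707, 0.0], [-0.707, 0.707, 0.0], [-0.0, -0.0, -1.0]]
wrist_force: [0.2, 0.1, 0.5]
gripper_width: 0.511
```

Call:
play_rows(
  targets=[
    [[1,0,0,0,0],[1,0,0,0,0],[1,0,0,0,0],[1,0,0,0,0],[1,0,0,0,0]],
  ],
)

```text
time_s: 3.78
tcp_pos: [0.5466, -0.1074, 0.0357]
ee_rot: [[-0.707, -0.707, 0.0], [-0.707, 0.707, -0.0], [-0.0, -0.0, -1.0]]
wrist_force: [0.5, 0.6, 1.0]
gripper_width: 0.379
```

Call:
play_rows(
  targets=[
    [[1,0,0,0.01,0],[1,0,0,0.03,0],[1,0,0,0.055,0],[1,0,0,0.08,0],[1,0,0,0.1,0]],
  ],
)

```text
time_s: 4.2
tcp_pos: [0.5467, -0.1074, 0.1379]
ee_rot: [[-0.707, -0.708, 0.002], [-0.708, 0.707, -0.0], [-0.001, -0.001, -1.0]]
wrist_force: [-0.1, -0.3, 0.5]
gripper_width: 0.38
```

Call:
play_rows(
  targets=[
    [[1,0,0,0.015,0],[1,0,0,0.025,0],[1,-0.005,-0.02,0.025,0],[1,-0.011,-0.045,0.025,0],[1,-0.016,-0.073,0.025,0]],
  ],
)

```text
time_s: 4.62
tcp_pos: [0.5299, -0.1803, 0.1608]
ee_rot: [[-0.705, -0.709, -0.0], [-0.709, 0.705, 0.0], [-0.0, 0.001, -1.0]]
wrist_force: [0.3, -0.7, -0.4]
gripper_width: 0.381
```

Call:
play_rows(
  targets=[
    [[1,-0.007,-0.03,0,0],[1,-0.014,-0.06,0,0],[1,-0.021,-0.09,0,0],[1,-0.028,-0.12,0,0],[1,-0.034,-0.15,0,0]],
  ],
)

```text
time_s: 5.03
tcp_pos: [0.4954, -0.3315, 0.1604]
ee_rot: [[-0.707, -0.707, -0.001], [-0.707, 0.707, 0.001], [0.0, 0.001, -1.0]]
wrist_force: [0.3, 0.3, 0.2]
gripper_width: 0.382
```

Call:
play_rows(
  targets=[
    [[1,-0.005,-0.025,0,0],[1,-0.01,-0.045,0,0],[1,-0.013,-0.06,0,0],[1,-0.015,-0.07,0,0],[1,-0.015,-0.07,0,0]],
  ],
)

```text
time_s: 5.45
tcp_pos: [0.4807, -0.4017, 0.1601]
ee_rot: [[-0.708, -0.706, -0.001], [-0.706, 0.708, 0.0], [0.0, 0.001, -1.0]]
wrist_force: [-0.3, 0.3, 0.4]
gripper_width: 0.377
```

```bash
python3 - <<'E'
from h import *
s=sense();print(s["joints"],s["tcp_pos"],s["time_s"])
t=capture("top");c=capture("scene")
f=lambda i,x,y:cv2.resize(i[y:y+140,x:x+130],None,fx=3,fy=3,interpolation=cv2.INTER_CUBIC)
cv2.imwrite("pics/d.png",np.hstack([cv2.resize(c[150:350,100:300],None,fx=3,fy=3)]))
E
```

```text
[-2.51059302e+01  2.58035843e+01 -5.58217743e+00  5.79428771e-03
 -5.86680345e+01 -2.00067132e+01] [ 0.48067539 -0.40172532  0.16005423] 5.45
```

View pics/d.png

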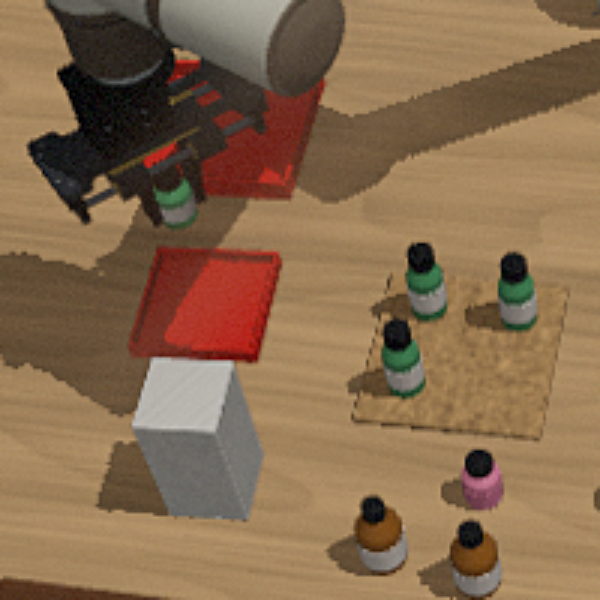

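The bottle hangs upright in the jaws at crop (177,203), still high above the small tray, and the three tall bottles are undisturbed. Lowering it in.

Call:
play_rows(
  targets=[
    [[1,0,0.001,-0.02,0],[1,0,0.001,-0.045,0],[1,0,0.001,-0.07,0],[1,0,0.001,-0.09,0],[1,0,0.001,-0.105,0]],
  ],
)

```text
time_s: 5.97
tcp_pos: [0.481, -0.3974, 0.0537]
ee_rot: [[-0.706, -0.708, -0.002], [-0.708, 0.706, 0.002], [0.0, 0.003, -1.0]]
wrist_force: [-0.9, 0.1, -0.4]
gripper_width: 0.38
```

Call:
play_rows(
  targets=[
    [[1,0,0,-0.008,0],[1,0,0,-0.014,0],[1,0,0,-0.018,0],[1,0,0,-0.021,0],[1,0,0,-0.021,0]],
  ],
)

```text
time_s: 6.38
tcp_pos: [0.4817, -0.3992, 0.0348]
ee_rot: [[-0.707, -0.708, 0.0], [-0.708, 0.707, -0.0], [-0.0, -0.0, -1.0]]
wrist_force: [0.6, 1.0, -0.0]
gripper_width: 0.379
```

Call:
play_rows(
  targets=[
    [[1,0,0,-0.0005,0],[1,0,0,-0.001,0],[1,0,0,-0.001,0]],
  ],
)

```text
time_s: 6.63
tcp_pos: [0.4817, -0.3995, 0.0341]
ee_rot: [[-0.707, -0.707, 0.001], [-0.707, 0.707, -0.0], [-0.0, -0.001, -1.0]]
wrist_force: [-0.0, -0.4, 0.2]
gripper_width: 0.38
```

Call:
play_rows(
  targets=[
    [[1,0,0,-0.0007,0],[1,0,0,-0.0014,0],[1,0,0,-0.002,0],[1,0,0,-0.002,0]],
  ],
)

```text
time_s: 6.97
tcp_pos: [0.4815, -0.3994, 0.0317]
ee_rot: [[-0.707, -0.707, 0.0], [-0.707, 0.707, -0.0], [0.0, -0.0, -1.0]]
wrist_force: [-0.7, -0.4, 0.6]
gripper_width: 0.381
```

Call:
play_rows(
  targets=[
    [[0.6,0,0,0,0],[0.57,0,0,0,0],[0.5,0,0,0,0],[0.4,0,0,0,0],[0.3,0,0,0,0]],
  ],
)

```text
time_s: 7.38
tcp_pos: [0.4815, -0.3993, 0.0315]
ee_rot: [[-0.707, -0.707, -0.0], [-0.707, 0.707, 0.0], [0.0, 0.0, -1.0]]
wrist_force: [0.8, 0.8, -0.5]
gripper_width: 0.567
```

Call:
play_rows(
  targets=[
    [[0.2,0,0,0.005,0],[0.2,0,0,0.02,0],[0.2,0,0,0.05,0],[0.2,0,0,0.08,0],[0.2,0,0,0.11,0]],
  ],
)

```text
time_s: 7.8
tcp_pos: [0.4812, -0.3992, 0.1429]
ee_rot: [[-0.707, -0.707, -0.001], [-0.707, 0.707, 0.0], [0.0, 0.001, -1.0]]
wrist_force: [0.5, 0.0, 0.5]
gripper_width: 0.79
```

Call:
play_rows(
  targets=[
    [[0.3,0,0.01,0.03,0.08],[0.3,0,0.03,0.06,0.16],[0.3,0,0.07,0.08,0.25],[0.3,0,0.1,0.09,0.34],[0.3,-0.005,0.14,0.09,0.43]],
  ],
)

```text
time_s: 8.22
tcp_pos: [0.4783, -0.2593, 0.2353]
ee_rot: [[-0.344, -0.939, 0.007], [-0.939, 0.344, -0.003], [0.0, -0.008, -1.0]]
wrist_force: [1.5, 0.8, 0.7]
gripper_width: 0.703
```

Call:
play_rows(
  targets=[
    [[0.5,-0.003,0.04,0,0.08],[0.5,-0.005,0.08,0,0.16],[0.6,-0.008,0.12,0,0.26],[0.6,-0.011,0.16,0,0.26],[0.6,-0.014,0.2,0,0.26]],
  ],
)

```text
time_s: 8.63
tcp_pos: [0.4618, -0.0576, 0.2322]
ee_rot: [[-0.095, -0.995, 0.001], [-0.995, 0.095, 0.0], [-0.0, -0.001, -1.0]]
wrist_force: [0.9, 0.3, -0.4]
gripper_width: 0.441
```

```bash
python3 - <<'E'
from h import *
s=sense();print(s["joints"],s["tcp_pos"],s["time_s"])
t=capture("top");c=capture("scene")
cv2.imwrite("pics/e.png",np.hstack([cv2.resize(i,None,fx=2.6,fy=2.6,interpolation=cv2.INTER_CUBIC) for i in(c[200:380,130:290],t[140:320,340:480])]))
E
```

```text
[ 1.29714503e+01  6.64745812e+00 -2.16598690e+01  3.36491970e-03
 -6.16203823e+01 -1.84160423e+01] [ 0.4618407  -0.05761794  0.2322309 ] 8.6333
```

View pics/e.png

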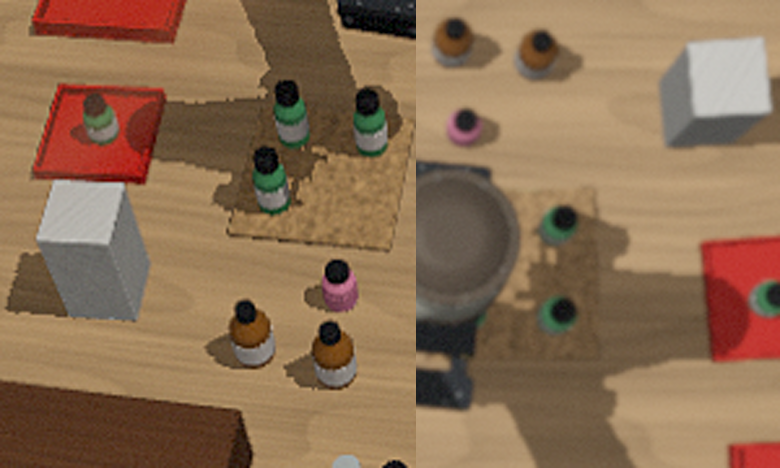

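The short bottle stands upright in the small tray at scene crop (100,120), and the other bottles are in place. Moving over the bar with the jaws along the case's x axis.

Call:
play_rows(
  targets=[
    [[0.6,-0.003,0.04,0,0],[0.6,-0.006,0.08,0,0],[0.6,-0.009,0.12,0,0],[0.6,-0.012,0.16,0,0],[0.6,-0.0135,0.2,0,0]],
  ],
)

```text
time_s: 9.15
tcp_pos: [0.4485, 0.1419, 0.2322]
ee_rot: [[-0.095, -0.995, 0.001], [-0.995, 0.095, 0.001], [-0.001, -0.001, -1.0]]
wrist_force: [0.9, 0.6, -0.0]
gripper_width: 0.401
```

Call:
play_rows(
  targets=[
    [[0.6,0,0.025,-0.01,0],[0.6,0,0.035,-0.03,0],[0.6,0,0.035,-0.055,0],[0.6,0,0.035,-0.07,0],[0.6,0,0.035,-0.07,0]],
  ],
)

```text
time_s: 9.57
tcp_pos: [0.4471, 0.1743, 0.1586]
ee_rot: [[-0.095, -0.995, -0.006], [-0.995, 0.095, -0.004], [0.005, 0.006, -1.0]]
wrist_force: [-0.3, -0.3, -0.3]
gripper_width: 0.398
```

```bash
python3 - <<'E'
from h import *
s=sense();print(s["joints"],s["tcp_pos"],s["ee_rot"][:,1],s["time_s"])
c=capture("scene")
cv2.imwrite("pics/f.png",cv2.resize(c[170:350,300:440],None,fx=3.3,fy=3.3,interpolation=cv2.INTER_CUBIC))
E
```

```text
[ 40.71316055  12.8060556  -25.81146945  -0.06729272 -51.7934124
 -46.14992211] [0.44710951 0.1742839  0.15859434] [-0.99541498  0.09548467  0.00563068] 9.5667
```

View pics/f.png

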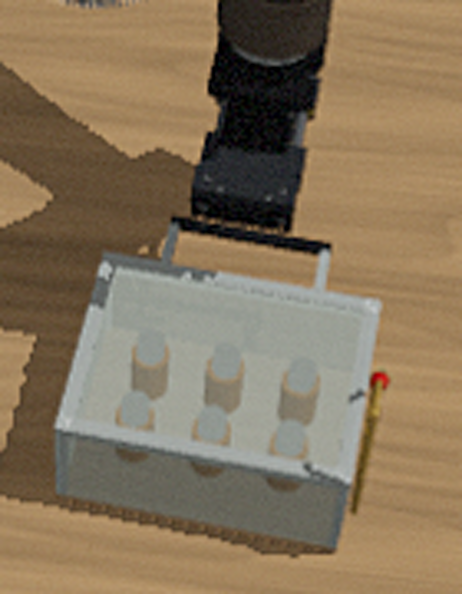

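The gripper sits centred above the bar, which runs from crop (172,222) to (330,245). Lowering and closing.

Call:
play_rows(
  targets=[
    [[0.6,0,0,-0.015,0],[0.6,0,0,-0.03,0],[0.6,0,0,-0.045,0],[0.6,0,0,-0.057,0],[0.6,0,0,-0.064,0]],
  ],
)

```text
time_s: 10.03
tcp_pos: [0.4496, 0.1755, 0.0979]
ee_rot: [[-0.096, -0.995, 0.001], [-0.995, 0.096, 0.001], [-0.001, -0.001, -1.0]]
wrist_force: [0.2, -0.2, 0.1]
gripper_width: 0.397
```

Call:
play_rows(
  targets=[
    [[0.6,0,0,0,0],[0.6,0,0,0,0],[0.65,0,0,0,0],[0.7,0,0,0,0],[0.75,0,0,0,0]],
  ],
)

```text
time_s: 10.45
tcp_pos: [0.4494, 0.1759, 0.0984]
ee_rot: [[-0.095, -0.995, 0.001], [-0.995, 0.095, 0.001], [-0.001, -0.001, -1.0]]
wrist_force: [0.5, 0.0, -0.2]
gripper_width: 0.3
```

Call:
play_rows(
  targets=[
    [[0.8,0,0,0,0],[0.85,0,0,0,0],[1,0,0,0,0],[1,0,0,0,0],[1,0,0,0,0]],
  ],
)

```text
time_s: 10.87
tcp_pos: [0.4528, 0.1757, 0.099]
ee_rot: [[-0.093, -0.996, 0.007], [-0.996, 0.093, 0.001], [-0.002, -0.007, -1.0]]
wrist_force: [12.5, -7.5, -1.9]
gripper_width: 0.128
```

Call:
play_rows(
  targets=[
    [[1,0,0,0,0],[1,0,0,0,0],[1,0,0,0,0]],
  ],
)

```text
time_s: 11.12
tcp_pos: [0.4528, 0.1757, 0.0989]
ee_rot: [[-0.094, -0.996, 0.007], [-0.996, 0.094, 0.001], [-0.002, -0.007, -1.0]]
wrist_force: [12.2, -7.7, -1.1]
gripper_width: 0.128
```

Call:
play_rows(
  targets=[
    [[1,0.002,0,0,0],[1,0.004,0,0,0],[1,0.004,0,0,0]],
  ],
)

```text
time_s: 11.37
tcp_pos: [0.4529, 0.1756, 0.0977]
ee_rot: [[-0.095, -0.995, -0.001], [-0.995, 0.095, -0.0], [0.0, 0.001, -1.0]]
wrist_force: [-0.5, -0.6, 2.3]
gripper_width: 0.125
```

```bash
python3 -c "
from h import *
s=sense();print(s['wrist_force'],s['moment'],s['tcp_pos'],s['ee_rot'])"
```

```text
[-0.49619241 -0.5749041   2.34467349] [-0.14014549  0.088883   -0.09605167] [0.45293559 0.17555831 0.0976942 ] [[-9.53649355e-02 -9.95442212e-01 -5.75362011e-04]
 [-9.95442326e-01  9.53651030e-02 -2.70878164e-04]
 [ 3.24513016e-04  5.46907420e-04 -9.99999798e-01]]
```

```bash
python3 - <<'E'
import numpy as np
def P(a):
    a=np.radians(a);return np.array([.9954*.215*(1-np.cos(a)),-.0954*.215*(1-np.cos(a)),.215*np.sin(a)])
k=[0,12,26,40,52,62,55,48]
for a,b in zip(k,k[1:]):print(a,b,[[1]+[float(round(v,4)) for v in P(a+(b-a)*i/5)-P(a)]+[0] for i in range(1,6)])
E
```

```text
0 12 [[1, 0.0002, -0.0, 0.009, 0], [1, 0.0008, -0.0001, 0.018, 0], [1, 0.0017, -0.0002, 0.0269, 0], [1, 0.003, -0.0003, 0.0359, 0], [1, 0.0047, -0.0004, 0.0447, 0]]
12 26 [[1, 0.0024, -0.0002, 0.0102, 0], [1, 0.0053, -0.0005, 0.0203, 0], [1, 0.0087, -0.0008, 0.0302, 0], [1, 0.0126, -0.0012, 0.04, 0], [1, 0.017, -0.0016, 0.0495, 0]]
26 40 [[1, 0.0048, -0.0005, 0.0093, 0], [1, 0.0101, -0.001, 0.0184, 0], [1, 0.0158, -0.0015, 0.0272, 0], [1, 0.0219, -0.0021, 0.0357, 0], [1, 0.0284, -0.0027, 0.0439, 0]]
40 52 [[1, 0.0059, -0.0006, 0.0068, 0], [1, 0.0121, -0.0012, 0.0133, 0], [1, 0.0185, -0.0018, 0.0196, 0], [1, 0.0252, -0.0024, 0.0255, 0], [1, 0.0322, -0.0031, 0.0312, 0]]
52 62 [[1, 0.006, -0.0006, 0.0045, 0], [1, 0.0121, -0.0012, 0.0088, 0], [1, 0.0183, -0.0018, 0.0129, 0], [1, 0.0248, -0.0024, 0.0168, 0], [1, 0.0313, -0.003, 0.0204, 0]]
62 55 [[1, -0.0046, 0.0004, -0.0025, 0], [1, -0.0091, 0.0009, -0.0052, 0], [1, -0.0136, 0.0013, -0.0079, 0], [1, -0.018, 0.0017, -0.0108, 0], [1, -0.0223, 0.0021, -0.0137, 0]]
55 48 [[1, -0.0042, 0.0004, -0.0031, 0], [1, -0.0084, 0.0008, -0.0062, 0], [1, -0.0125, 0.0012, -0.0095, 0], [1, -0.0165, 0.0016, -0.0129, 0], [1, -0.0204, 0.002, -0.0163, 0]]
```

Call:
play_rows(
  targets=[
    [[1,0.0002,0,0.009,0],[1,0.0008,-0.0001,0.018,0],[1,0.0017,-0.0002,0.027,0],[1,0.003,-0.0003,0.036,0],[1,0.0047,-0.0004,0.0447,0]],
  ],
)

```text
time_s: 11.78
tcp_pos: [0.4575, 0.1751, 0.1432]
ee_rot: [[-0.095, -0.995, -0.0], [-0.995, 0.095, -0.0], [0.0, 0.0, -1.0]]
wrist_force: [1.9, -0.7, -3.3]
gripper_width: 0.127
```

```bash
python3 -c "
from h import *
s=sense();print(s['wrist_force'],s['moment'],s['tcp_pos'],s['ee_rot'])"
```

```text
[ 1.85558545 -0.65341865 -3.34685308] [-0.10593081 -0.51550382  0.0066825 ] [0.4574692  0.17512192 0.14324199] [[-9.48218141e-02 -9.95494223e-01 -2.74274387e-04]
 [-9.95494259e-01  9.48218280e-02 -3.82582551e-05]
 [ 6.40930707e-05  2.69410861e-04 -9.99999962e-01]]
```

Forces are small and the lid is following. Continuing along the arc.

Call:
play_rows(
  targets=[
    [[1,0.0024,-0.0002,0.0102,0],[1,0.0053,-0.0005,0.0203,0],[1,0.0087,-0.0008,0.0302,0],[1,0.0126,-0.0012,0.04,0],[1,0.017,-0.0016,0.0495,0]],
  ],
)

```text
time_s: 12.2
tcp_pos: [0.4735, 0.1735, 0.1924]
ee_rot: [[-0.095, -0.995, -0.002], [-0.995, 0.095, 0.0], [0.0, 0.002, -1.0]]
wrist_force: [-1.1, 0.4, -2.3]
gripper_width: 0.126
```

Call:
play_rows(
  targets=[
    [[1,0.0048,-0.0005,0.0093,0],[1,0.0101,-0.001,0.0184,0],[1,0.0158,-0.0015,0.0272,0],[1,0.0219,-0.0021,0.0357,0],[1,0.0284,-0.0027,0.0439,0]],
  ],
)

```text
time_s: 12.62
tcp_pos: [0.5004, 0.1707, 0.2366]
ee_rot: [[-0.095, -0.995, -0.006], [-0.995, 0.095, -0.001], [0.001, 0.006, -1.0]]
wrist_force: [-8.7, 3.1, 3.8]
gripper_width: 0.129
```

```bash
python3 - <<'E'
from h import *
s=sense();print(s["wrist_force"],s["moment"],s["tcp_pos"],s["time_s"])
c=capture("scene")
cv2.imwrite("pics/g.png",cv2.resize(c[150:340,300:440],None,fx=3.1,fy=3.1,interpolation=cv2.INTER_CUBIC))
E
```

```text
[-8.74413844  3.08158109  3.83422384] [ 0.90086555  2.67217608 -0.10045321] [0.50044913 0.17072214 0.23663558] 12.6167
```

View pics/g.png

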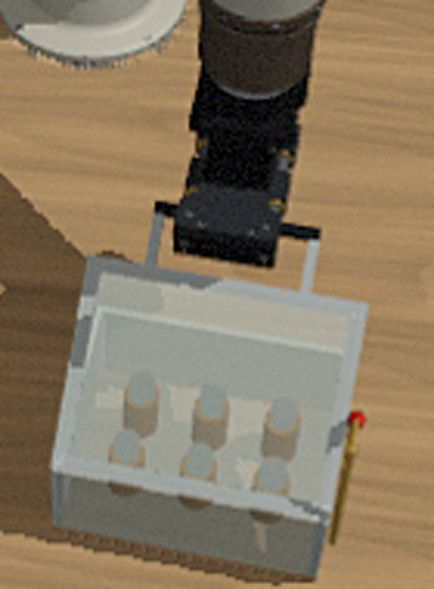

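The lid is open about 40°, with the bar in the jaws at crop (235,225). There is mild inward push (about 9 N), so I'll back the path off by 2–3 mm radially while continuing.

Call:
play_rows(
  targets=[
    [[1,0.0045,-0.0006,0.0072,0],[1,0.01,-0.0012,0.0141,0],[1,0.0162,-0.0018,0.0206,0],[1,0.0228,-0.0024,0.0265,0],[1,0.0297,-0.0031,0.0322,0]],
  ],
)

```text
time_s: 13.08
tcp_pos: [0.5323, 0.1675, 0.2698]
ee_rot: [[-0.094, -0.996, -0.002], [-0.996, 0.094, -0.001], [0.001, 0.002, -1.0]]
wrist_force: [-6.4, 0.5, 4.9]
gripper_width: 0.128
```

```bash
python3 -c "
from h import *
s=sense();print(s['wrist_force'],s['moment'],s['tcp_pos'])"
```

```text
[-6.35704741  0.49171255  4.89963299] [ 0.22090354  2.17021852 -0.06428008] [0.53229958 0.16748214 0.26975421]
```

Call:
play_rows(
  targets=[
    [[1,0.0055,-0.0005,0.0055,0],[1,0.0112,-0.0011,0.0103,0],[1,0.0173,-0.0017,0.0145,0],[1,0.0238,-0.0023,0.0185,0],[1,0.0303,-0.0029,0.0221,0]],
  ],
)

```text
time_s: 13.5
tcp_pos: [0.5637, 0.1642, 0.2911]
ee_rot: [[-0.095, -0.995, 0.0], [-0.995, 0.095, -0.001], [0.001, -0.0, -1.0]]
wrist_force: [-4.6, -2.5, 4.8]
gripper_width: 0.125
```

Call:
play_rows(
  targets=[
    [[1,0.003,-0.0003,0.0017,0],[1,0.0063,-0.0006,0.0033,0],[1,0.0063,-0.0006,0.0033,0],[1,0.0063,-0.0006,0.0033,0]],
  ],
)

```text
time_s: 13.83
tcp_pos: [0.5706, 0.1635, 0.2944]
ee_rot: [[-0.095, -0.995, 0.002], [-0.995, 0.095, -0.001], [0.001, -0.002, -1.0]]
wrist_force: [-3.2, -3.1, 4.3]
gripper_width: 0.127
```

```bash
python3 - <<'E'
from h import *
s=sense();print(s["wrist_force"],s["moment"],s["tcp_pos"],s["time_s"])
c=capture("scene");t=capture("top")
cv2.imwrite("pics/i.png",np.hstack([cv2.resize(i,None,fx=2.8,fy=2.8,interpolation=cv2.INTER_CUBIC) for i in (c[150:340,300:440],t[120:310,180:320])]))
E
```

```text
[-3.22182079 -3.14792532  4.31767219] [-0.86324366  1.01828743 -0.0956533 ] [0.57056073 0.16352619 0.29441203] 13.8333
```

View pics/i.png

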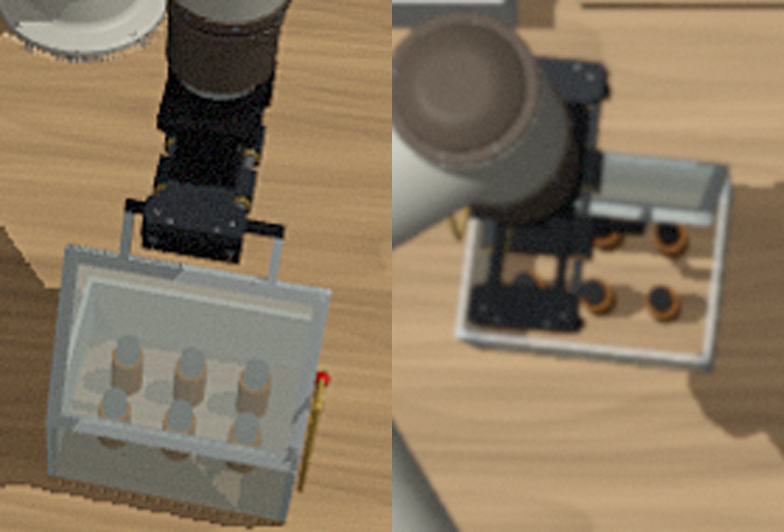

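The lid is at about 64° by the arm's arc. The bar ends are visible at scene crop (126,205) and (284,232), and at top crop (645,225). I'll cross-check that, then ease back.

```bash
python3 - <<'E'
from h import *
x=tri((345,223.2),(270.4,200.4));print(x)
s=tri((352.3,237),(272,266))[0]
d=x[0]-s;print(d,2*np.degrees(np.arcsin(np.linalg.norm(d)/.43)))
E
```

```text
(array([0.56306149, 0.10024445, 0.29131856]), [np.float64(0.0011496225392963748), np.float64(0.0011496225392963952)])
[ 0.12078165 -0.01272338  0.19437839] 64.42018629626058
```

Call:
play_rows(
  targets=[
    [[1,-0.0055,0.0005,-0.003,0],[1,-0.011,0.001,-0.006,0],[1,-0.0165,0.0016,-0.0092,0],[1,-0.022,0.0021,-0.0125,0],[1,-0.0276,0.0026,-0.0158,0]],
  ],
)

```text
time_s: 14.35
tcp_pos: [0.5427, 0.1666, 0.2774]
ee_rot: [[-0.095, -0.995, 0.002], [-0.995, 0.095, -0.0], [-0.0, -0.002, -1.0]]
wrist_force: [1.5, -4.1, -0.1]
gripper_width: 0.124
```

Call:
play_rows(
  targets=[
    [[1,-0.005,0.0005,-0.0036,0],[1,-0.01,0.0009,-0.0073,0],[1,-0.015,0.0014,-0.0112,0],[1,-0.02,0.0019,-0.0154,0],[1,-0.0235,0.0022,-0.0185,0]],
  ],
)

```text
time_s: 14.77
tcp_pos: [0.5179, 0.1693, 0.2575]
ee_rot: [[-0.095, -0.995, -0.0], [-0.995, 0.095, -0.0], [0.0, 0.0, -1.0]]
wrist_force: [3.5, -3.6, -3.4]
gripper_width: 0.129
```

Call:
play_rows(
  targets=[
    [[1,0,0,0,0],[1,0,0,0,0],[1,0,0,0,0],[1,0,0,0,0]],
  ],
)

```text
time_s: 15.1
tcp_pos: [0.5183, 0.1692, 0.258]
ee_rot: [[-0.095, -0.995, -0.001], [-0.995, 0.095, -0.0], [0.0, 0.001, -1.0]]
wrist_force: [3.5, -4.9, -3.6]
gripper_width: 0.128
```

```bash
python3 - <<'E'
from h import *
s=sense();print(s["wrist_force"],s["moment"],s["tcp_pos"],s["time_s"])
p=s["tcp_pos"]
d=np.array([(p[0]-.4529)/.9954,p[2]-.0977]);print(2*np.degrees(np.arcsin(np.hypot(*d)/.43)))
c=capture("scene");t=capture("top")
cv2.imwrite("pics/j.png",np.hstack([cv2.resize(i,None,fx=2.8,fy=2.8,interpolation=cv2.INTER_CUBIC) for i in (c[150:340,300:440],t[120:310,180:320])]))
E
```

```text
[ 3.46556173 -4.86039603 -3.57856345] [-1.13549328 -1.14003731 -0.0678097 ] [0.51833651 0.16920744 0.25801408] 15.1
47.525653229437964
```

View pics/j.png

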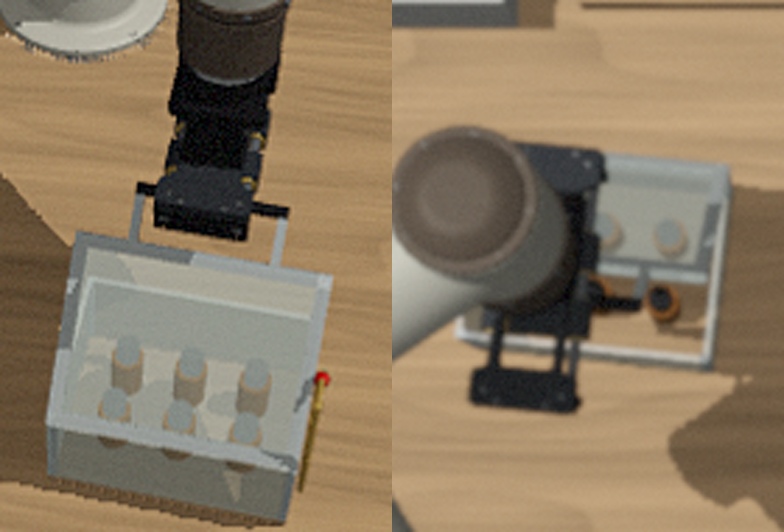

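```bash
python3 - <<'E'
from h import *
s=tri((352.3,237),(272,266))[0]
x,e=tri((348.9,217.1),(268.6,228.2))
d=x-s;u=np.hypot(d[0],d[1]);print(x,e,d,2*np.degrees(np.arcsin(np.linalg.norm(d)/.43)),np.degrees(np.arcsin(d[2]/.215)),np.degrees(np.arccos(1-u/.215)))
# predicted bar -y end per angle from grasped-start geometry
y=np.array([.0954,.9954,0]);b0=np.array([.4529,.1756,.0997])
for a in(44,46,48,50,52):
    r=np.radians(a);X=b0+.215*np.array([.9954*(1-np.cos(r)),-.0954*(1-np.cos(r)),np.sin(r)])-y*.065
    print(a,proj("scene",X),proj("top",X))
print(proj("scene",b0-y*.065),proj("top",b0-y*.065))
E
```

```text
[0.51043922 0.10611648 0.25358471] [np.float64(0.00044752130386574256), np.float64(0.0004475213038657497)] [ 0.06815938 -0.00685135  0.15664454] 46.856538551807176 46.767419837027745 47.04826343968043
44 [[348.3880243  217.17688192]] [[269.02379977 230.24214726]]
46 [[348.03776266 217.3456761 ]] [[269.06163914 227.42890184]]
48 [[347.66648685 217.62550128]] [[269.11756423 224.52321058]]
50 [[347.27434072 218.0177965 ]] [[269.19167723 221.52915955]]
52 [[346.86150545 218.52386818]] [[269.28403912 218.45112528]]
[[350.84650164 237.58428782]] [[272.16363183 264.14655216]]
```

Arm kinematics give 47.5° and the camera gives about 46.9°, and the bar is held at scene crop (205,200). I'll nudge up about 0.9° to centre it in the 46–50° band.

Call:
play_rows(
  targets=[
    [[1,0.0012,-0.0001,0.0011,0],[1,0.0025,-0.0002,0.0023,0],[1,0.0025,-0.0002,0.0023,0],[1,0.0025,-0.0002,0.0023,0],[1,0.0025,-0.0002,0.0023,0]],
  ],
)

```text
time_s: 15.62
tcp_pos: [0.5208, 0.169, 0.2604]
ee_rot: [[-0.095, -0.995, -0.001], [-0.995, 0.095, -0.0], [0.0, 0.001, -1.0]]
wrist_force: [3.2, -3.9, -4.7]
gripper_width: 0.126
```

```bash
python3 - <<'E'
from h import *
s=sense();p=s["tcp_pos"];print(s["wrist_force"],p,s["gripper_width"],s["time_s"])
d=np.array([(p[0]-.4529)/.9954,p[2]-.0977]);print(2*np.degrees(np.arcsin(np.hypot(*d)/.43)))
cv2.imwrite("pics/k.png",cv2.resize(capture("scene")[140:400,120:440],None,fx=2.3,fy=2.3,interpolation=cv2.INTER_CUBIC))
E
```

```text
[ 3.2375998  -3.89665461 -4.65880863] [0.52083972 0.1689686  0.26039077] 0.12610654937178853 15.6167
48.44708346594938
```

View pics/k.png

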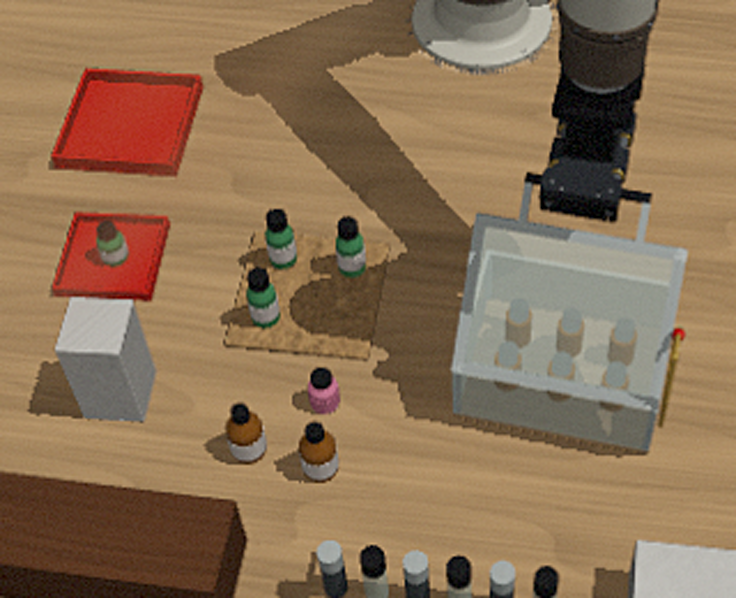

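The short bottle is upright in the small tray at (112,245), the three tall ones are still on the board, and the bar is held at (585,192). Handing in.

```bash
python3 -c "
from station import *
print(finish_job())"
```

```text
the job is handed in; nothing more can be done
None
```

I moved the short bottle into the smaller red tray and left the display case lid at about 48°, with its bar still held in the gripper. I handed the job in at 15.7 s; no verdict was reported.

- **Bottle:** In the last picture it stands upright in the tray. The three matching bottles, the pink look-alike, both droppers and the carton look undisturbed there.
- **Lid:** I raised it to about 64.5° by the arm's path and 64.4° by the cameras. That is past the 55° balance point and well short of the stop at about 83°. I then eased it back below the balance point and nudged it up about 1°.
- **Final angle:** The arm's path gives 48.4°, which is about 6.6° below balance and inside the 46–50° target. The cameras read about 0.6° lower just before the nudge, so about 47.8° now. That difference is within measurement error.
- **Forces:** The highest wrist force I read was about 15 N, when the jaws first closed slightly off-centre on the bar. I corrected that before lifting. The holding force at the end was about 7 N.

I did not read the angle directly off the quadrant's green stretch, because it was too small in the pictures.

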